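Take the keeper off the label unwinding stand for a roll change

TASK

The label roll on the unwinding stand is used up. Press the release button in the middle of the spindle fully home, turn the keeper about a quarter turn anticlockwise until it comes up against its stop, lift it straight off and set it down flat in the steel tray with its grip upward. Feel for the ends of the travels and force nothing: no hard push on the button, no wrenching or tugging at the bayonet, and do not drop the keeper.

Things in the scene. Friction and masses are not known exactly. Their poses are not given: they have to be found in the camera images.
- stand: label unwinding stand, fixed to the table: aluminium base 140x165x14 mm, white platter 96 mm across (top at z 24 mm), on it the spent paper core 44 mm across and 48 mm high, above that the keeper. Two guide rollers and a peel plate, up to 65 mm high, stand 72 to 98 mm from the axis on its -y side. Origin: on the spindle's axis at the underside; z is up and along the spindle
- keeper: loose quick-change keeper, about 140 g: white flange 96 mm across with a 6 mm rim, and on it a black grip with two flat sides, 40 mm apart and about 30 mm long. Origin: on its axis, underside of the flange; z up out of the grip. The grip's top is at z 36 mm, the flange's top at 4 mm (rim 6). The flats face its +y and -y, so pinch it along y, from above
- button_face (a point): centre of the top face of the round grey release button, 16 mm across, as it stands at the start: on the spindle's axis, 9 mm above the top of the keeper's grip, in a 23 mm hole in it; axes as the stand's (point fixed to the stand, does not sink with the button)
- release_button (a joint): travel of the release button, m: 0 out, 0.007 fully down (its face then 2 mm above the grip's top). It resists with about 5 N all the way, then meets its end; it stays where it is left. Above 0.0055 the keeper is unlocked; short of that its lock dogs let the keeper turn 3 degrees at most
- spindle_seat (a point): the keeper's seat on the spindle (where its origin is when fitted; axes as the stand's). With the button down the keeper turns anticlockwise (from above) to a firm stop 58 to 82 degrees from its start (the spindle stands at any angle). Only in the last 4 degrees before the stop is it free to lift; a spring of about 6 N then pushes it up 4 mm. 1 mm play on the spindle; clear of it 40 mm up
- tray: open stainless steel tray, loose, 144x214x34 mm outside, 136x206 mm inside, floor 2 mm thick; origin at the centre of its underside, long side along its y
Mind the look-alikes: they are no part of the job. What is shaped like the keeper but pink or purple is not meant.

How it is judged:
By the outcome, as a careful person would: the job done as asked, in the order asked, and still so for the second after the job is handed in, with the robot touching nothing.
It also fails if it takes over 72 s, if anything falls off the work surface, if the arm or the gripper's body presses on something with over 40 N, if the wrist force passes 120 N, or if a joint passes its speed limit or range.

ROBOT

A 6-joint arm with a two-finger parallel gripper is mounted at the origin on a cart in front of the work surface, level with it; the furniture and walls round the work are solid. World frame = base frame: x ahead of the robot, y to its left, z up, the work surface at z = 0. Lengths are in m, angles in rad, forces in N, time in s.
With the tool pointing down it reaches from about 0.425 to 0.95 m from the base axis. Payload 3.5 kg.
Tool frame: the origin (TCP) lies on the centre line of the jaws, within the pads' length; the fingertips stand ahead of it and the grasp point (between the pads) lies 11 mm behind it (tips_ahead is the z of the fingertips in the tool frame, in m); z points along the fingers, y is the direction in which the jaws open and shut (so a half turn about z gives the same grasp; the last joint's range is limited). The gripper opens to 85 mm and grips with 20 to 120 N. Pads are 22 mm wide; open, the fingers measure 114 mm over their backs; the gripper's body (76 mm by 85 mm) begins 54 mm behind the grasp point. The pads swing forward as they close: fully open they stand 13 mm farther back than shut.
Start: joints at [1.017, 0.286, 1.577, -0, 1.279, -0.15], TCP at [0.265, 0.621, 0.239] pointing down, gripper open.
Joint ranges: [-2.77, 2.77], [-0.9, 2.22], [0.21, 2.48], [-1.53, 4.67], [0.24, 2.81], [-2.84, 2.84]. Speed limits (rad/s): [2.79, 2.79, 3.14, 3.14, 3.14, 3.14].

INTERFACE

Orientations are given as a unit quaternion [x, y, z, w].
In Python, from plant import * gives the robot as it stands. The module is installed in compiled form; this text tells all that it offers.
- The arm moves only by the tool move_arm, never from a script. Its arguments are lists of equal length, an entry for each row: "linear": the shift along the world's x, y, z in m, a list of three; "twist": the turn, a rotation vector about the world's x, y, z in degrees, a list of three. A call has 1 to 20 rows; each row shifts and turns the pose as measured when the row begins; what a row does not reach is not made up. A row lasts 1/12 s, in which the tool goes at most 41.7 mm and 7.16 degrees, less where a joint would pass 70% of its speed; a pose out of reach is approached as far as the arm can. A call is refused whole if a number of a shift passes 0.0417 or a number of a turn 7.16, either way. A call with a gripper value outside its range is refused whole. "grip" is the opening, from 0 (shut) to 1 (fully open), set as the call begins (left out, the last holds). The fingers move at their own pace and stop on an object; "force" is the grip in N (left out, the last holds). Time passes only in rows, so rows that do not move let the fingers close. It gives the time, the measured TCP pose, the force and the opening at its end, in the units of the state.
- get_state(): the state, without advancing time (a new reading comes with each control period).
- read_camera(name): name is "scene" or "top"; returns a dict with "img" (420x560x3 uint8, blue, green, red), "depth" (420x560 float32, m along the optical axis (not along the pixel's ray), 0 where there is no reading), "fx", "fy", "cx", "cy" (pixels), "dist" ([k1, k2, p1, p2, k3] as OpenCV has them; the pictures are not rectified), "rvec" (rotation vector, rad) and "tvec" (3), from world to camera coordinates, as OpenCV has them. Camera axes: x right, y down, z forward; pixel columns grow to the right and rows downward; lengths in m; the calibration is good to about 2 mm. A picture is of the moment at which its call begins.
- sign_off(): hands the job in, once; it reports no verdict.
The state is a dict: "time": time; "qpos": joint angles; "dq": joint speeds; "joint_efforts": joint torques, N m; "eef_pos": TCP position; "tcp_rot": TCP orientation; "contact_force": force on the tool from outside, world axes, zero at the start; "wrist_torque": the same for the moment, N m; "opening": opening from 0.0 (shut) to 1.0 (fully open).
Only numpy, scipy, OpenCV 4.12 (cv2) and the standard library are available. Lean on these libraries where they do the work, as an engineer would, in place of code of your own. Each camera call takes 0.05 s, during which the arm holds its last target.

## Working session

There is one attempt and no reset: what is moved stays moved. The work goes in short steps, Python scripts to look and compute and a tool call to move; the robot and the scene stay as the last step left them, time stands still between calls to the robot, and variables do not carry over. Pictures are saved under pics/ and viewed, and the job is handed in when it is done.

Besides the shell and the picture viewer there is one more tool, called after "Call:" as name(argument=value, ...) on one line, values as JSON. move_arm: Moves the arm, as the interface text tells. Its arguments: {"type":"object","properties":{"linear":{"type":"array","items":{"type":"array","items":{"type":"number"}}},"twist":{"type":"array","items":{"type":"array","items":{"type":"number"}}},"grip":{"type":"number"},"force":{"type":"number"}},"required":["linear","twist"]}

```bash
mkdir -p pics; cat > h.py <<'E'
from plant import *
import numpy as np, cv2
def snap(n):
    c=read_camera(n); np.savez(''+n+'.npz',**{k:np.array(v) for k,v in c.items()}); return c
def load(n): return dict(np.load(''+n+'.npz'))
def px2w(c,u,v,d=None,z=None):
    K=np.array([[c['fx'],0,c['cx']],[0,c['fy'],c['cy']],[0,0,1.]])
    p=cv2.undistortPoints(np.array([[[u,v]]],float),K,np.array(c['dist'],float))[0,0]
    R=cv2.Rodrigues(np.array(c['rvec'],float))[0]; t=np.array(c['tvec'],float).ravel()
    ray=R.T@np.array([p[0],p[1],1.]); o=-R.T@t
    if z is not None: return o+ray*(z-o[2])/ray[2]
    if d is None: d=float(c['depth'][int(round(v)),int(round(u))])
    return o+ray*d
def w2px(c,P):
    K=np.array([[c['fx'],0,c['cx']],[0,c['fy'],c['cy']],[0,0,1.]])
    return cv2.projectPoints(np.array(P,float).reshape(-1,3),np.array(c['rvec'],float),np.array(c['tvec'],float),K,np.array(c['dist'],float))[0].reshape(-1,2)
E
python3 - <<'E'
from h import *
for n in('scene','top'):
    c=snap(n); cv2.imwrite(f'pics/{n}0.png',c['img'])
s=get_state(); print(s)
E
```

```text
{'time': 0.1, 'qpos': array([ 1.01699464e+00,  2.87134104e-01,  1.57805068e+00, -4.13358030e-05,
        1.27859779e+00, -1.49990419e-01]), 'dq': array([-0.0001436 , -0.00025288, -0.00384487, -0.00039339,  0.00139005,
        0.00137245]), 'joint_efforts': array([ 1.61351811e-03, -4.07294869e+01, -2.93700045e+01, -9.39592246e-05,
        3.43130887e-03,  4.72945459e-06]), 'eef_pos': array([0.26488913, 0.62021631, 0.23803658]), 'tcp_rot': array([ 2.00530641e-01,  9.79686819e-01, -1.03467862e-03, -3.58835036e-04]), 'contact_force': array([-0.57403151, -0.39294136, -0.09185742]), 'wrist_torque': array([-0.0227571 , -0.02268566,  0.03357795]), 'opening': 1.0039743984051275}
```

View pics/scene0.png

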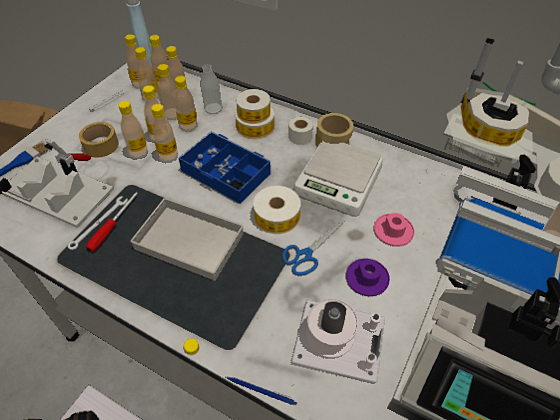

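View pics/top0.png

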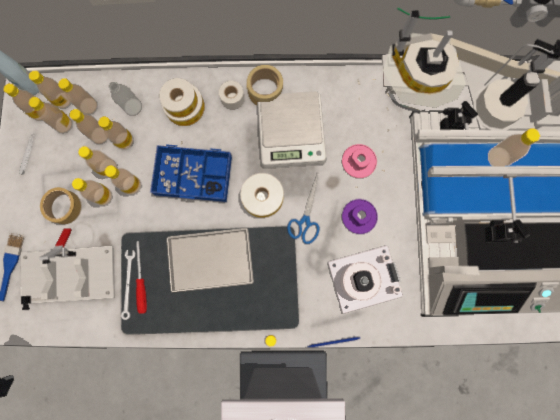

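```bash
python3 - <<'E'
from h import *
t=load('top'); s=load('scene')
print(w2px(t,[[0,0,0],[.5,0,0],[.265,.621,.239],[.5,-.3,0]]))
cv2.imwrite('pics/t1.png',cv2.resize(t['img'][235:325,315:415],None,fx=7,fy=6.5,interpolation=cv2.INTER_CUBIC))
cv2.imwrite('pics/s1.png',cv2.resize(s['img'][285:385,280:390],None,fx=6,fy=6,interpolation=cv2.INTER_CUBIC))
cv2.imwrite('pics/t2.png',cv2.resize(t['img'][215:305,150:270],None,fx=6,fy=6,interpolation=cv2.INTER_CUBIC))
for u,v in [(363,282),(363,281),(352,290),(355,262),(210,260),(170,240),(375,300)]:
    print(u,v,px2w(t,u,v).round(4))
E
```

```text
[[283.44326595 461.04368231]
 [282.06225205 264.38352528]
 [ -5.33316998 368.78717743]
 [394.83624339 263.35204   ]]
363 282 [ 0.4518 -0.1925  0.1181]
363 281 [ 0.4541 -0.1927  0.1173]
352 290 [ 0.4326 -0.1719  0.0775]
355 262 [ 0.5012 -0.1812  0.0779]
210 260 [0.5123 0.1912 0.0054]
170 240 [0.5655 0.2983 0.0124]
375 300 [ 0.405  -0.2414  0.0109]
```

View pics/t1.png

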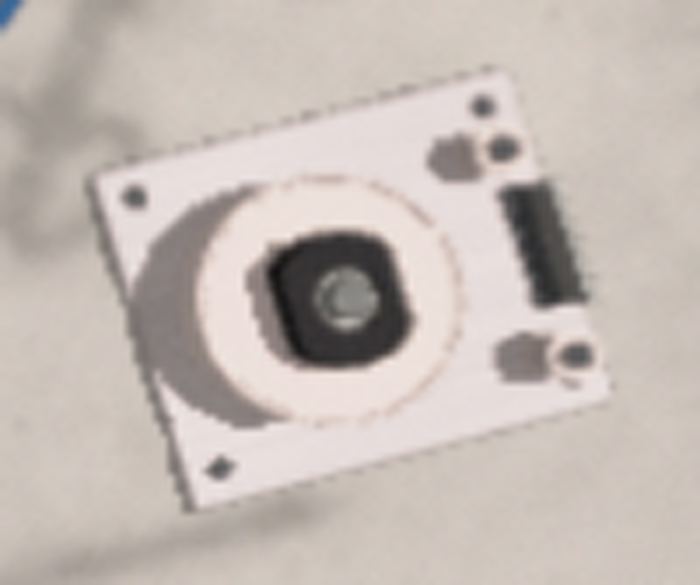

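View pics/s1.png

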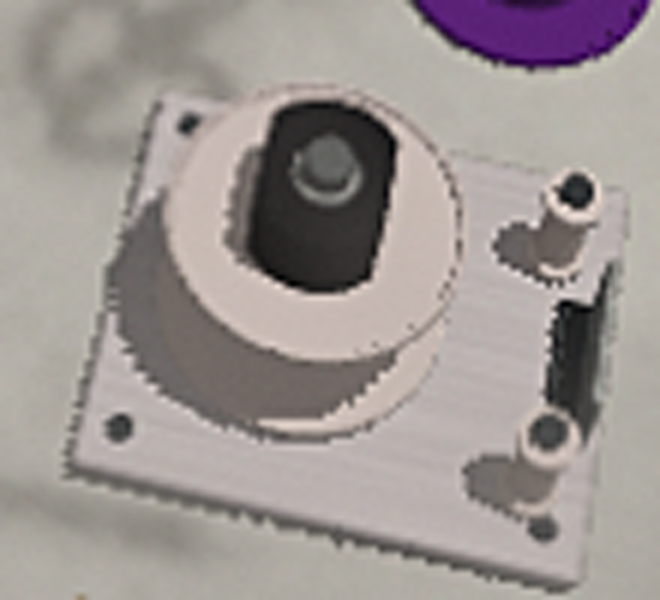

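View pics/t2.png

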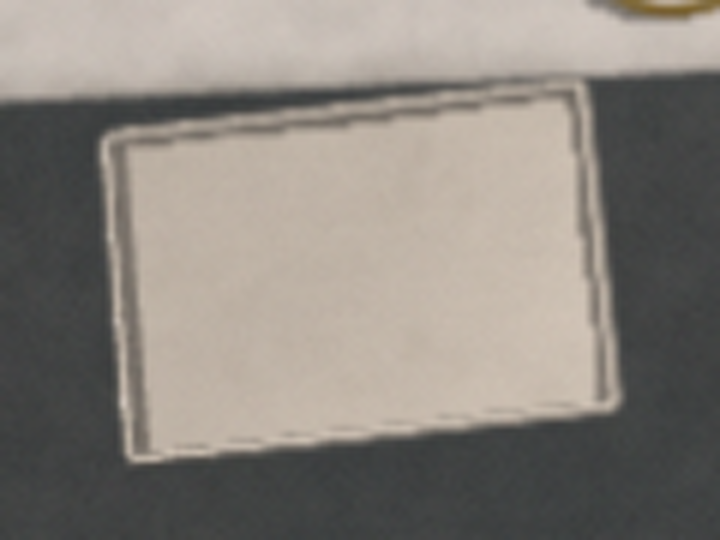

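```bash
python3 - <<'E'
import plant; print([ (k,getattr(plant,k)) for k in dir(plant) if not k.startswith('_')][:40])
from h import *
t=load('top'); s=load('scene')
for n,c,roi in(('top',t,(350,265,380,295)),('scene',s,(318,297,350,337))):
    g=c['img'].max(2); m=np.zeros(g.shape,np.uint8); x0,y0,x1,y1=roi
    m[y0:y1,x0:x1]=(g[y0:y1,x0:x1]<75)
    d=c['depth']
    pts=[]
    for v,u in np.argwhere(m>0):
        p=px2w(c,u,v)
        if .100<p[2]<.113: pts.append(p)
    pts=np.array(pts); print(n,m.sum(),len(pts),pts.mean(0).round(4))
    r=cv2.minAreaRect(pts[:,:2].astype(np.float32)*1000); print(r)
    # button
    b=[]
    for v in range(y0,y1):
        for u in range(x0,x1):
            p=px2w(c,u,v)
            if p[2]>.1135: b.append(p)
    b=np.array(b); print('btn',len(b),b.mean(0).round(4), (b.min(0)+b.max(0))/2)
    # flange z 72..80
    f=[]
    for v in range(y0-20,y1+20):
        for u in range(x0-20,x1+20):
            p=px2w(c,u,v)
            if .073<p[2]<.084 : f.append(p)
    f=np.array(f); (cx,cy),R=cv2.minEnclosingCircle(f[:,:2].astype(np.float32)); print('flange',cx,cy,R)
# button from pixel
print(px2w(t,364.1,280.4,z=.117), px2w(s,280+(326.5)/6-.5,285+160.5/6-.5,z=.117))
# tray corners in top at z .034
def T2(x,y): return 150+(x+.5)/6-.5, 215+(y+.5)/6-.5
q=np.array([px2w(t,*T2(x,y),z=.034)[:2] for x,y in[(102,132),(585,80),(620,405),(130,462)]]); print(q.round(4),q.mean(0), np.linalg.norm(q-np.roll(q,1,0),axis=1))
E
```

```text
[('Unreachable', <class 'plant.Unreachable'>), ('get_state', <function make.<locals>.<lambda> at 0x7f2b3a5e05e0>), ('read_camera', <function make.<locals>.drawn_camera at 0x7f2b3a5e00e0>), ('sign_off', <function connect.<locals>.done at 0x7f2b3a557740>), ('tips_ahead', 0.008)]
top 224 200 [ 0.4551 -0.1937  0.1086]
((455.23822021484375, -195.3274383544922), (46.355308532714844, 37.36024475097656), 15.766388893127441)
btn 39 [ 0.4557 -0.1818  0.2002] [ 0.46364074 -0.1035474   0.65394013]
flange 0.4561086595058441 -0.19753257930278778 0.04902201518416405
scene 545 402 [ 0.4521 -0.2015  0.1094]
((455.0426330566406, -200.3005828857422), (50.659889221191406, 40.57558822631836), 15.138569831848145)
btn 70 [ 0.4386 -0.2044  0.1511] [ 0.26400016 -0.24325445  0.49771575]
flange 0.45663318037986755 -0.19965334236621857 0.04946822673082352
[ 0.4555202 -0.1954232  0.117    ] [ 0.45599485 -0.19968459  0.117     ]
[[0.5724 0.3022]
 [0.5939 0.0906]
 [0.4538 0.0751]
 [0.4299 0.2859]] [0.51252665 0.18843545] [0.14341916 0.21270839 0.14101151 0.21219175]
```

Call:
move_arm(linear=[[0.015,-0.025,0],[0.015,-0.03,0],[0.015,-0.03,0],[0.015,-0.03,0],[0.015,-0.03,0],[0.015,-0.03,0],[0.015,-0.03,0],[0.015,-0.03,0],[0.015,-0.03,0],[0.015,-0.03,0],[0.015,-0.03,0],[0.015,-0.03,0],[0.015,-0.03,0],[0.015,-0.03,0],[0,-0.03,0],[0,-0.03,0],[0,-0.03,0],[0,-0.03,0],[0,-0.03,0],[0,-0.03,0]], twist=[[0,0,-7],[0,0,-7],[0,0,-7],[0,0,-7],[0,0,-7],[0,0,-7],[0,0,-7],[0,0,-7],[0,0,-7],[0,0,-7],[0,0,-7],[0,0,-7],[0,0,-7],[0,0,-7],[0,0,-7],[0,0,-7],[0,0,-7],[0,0,-7],[0,0,-7],[0,0,-7]], grip=0, force=40)

```text
time: 1.77
eef_pos: [0.472, -0.0012, 0.2264]
tcp_rot: [0.993, 0.119, -0.003, -0.006]
contact_force: [0.2, 0.0, 0.1]
opening: 0.003
```

```bash
cat >> h.py <<'E'
from scipy.spatial.transform import Rotation as Ro
def need(xy,z,yaw):
    s=get_state(); a=np.radians(yaw)
    y=np.array([np.cos(a),np.sin(a),0]); zz=np.array([0,0,-1.]); x=np.cross(y,zz)
    T=Ro.from_matrix(np.c_[x,y,zz]); R=Ro.from_quat(s['tcp_rot'])
    Y=R.as_matrix()[:,1]
    print('t',round(s['time'],2),'pos',s['eef_pos'].round(4),'yaw',np.degrees(np.arctan2(Y[1],Y[0])).round(2),'F',s['contact_force'].round(2),'M',s['wrist_torque'].round(2),'op',round(s['opening'],3))
    print('lin',(np.array([*xy,z])-s['eef_pos']).round(4),'tw',np.degrees((T*R.inv()).as_rotvec()).round(2))
E
python3 -c "
from h import *
need((.456,-.1975),.17,-74.6)"
```

```text
t 1.77 pos [ 0.472  -0.0012  0.2264] yaw -76.3 F [0.23 0.05 0.14] M [-0.   -0.   -0.03] op 0.003
lin [-0.016  -0.1963 -0.0564] tw [-0.69 -0.44  1.7 ]
```

Call:
move_arm(linear=[[-0.002,-0.028,0],[-0.002,-0.028,0],[-0.002,-0.028,0],[-0.002,-0.028,0],[-0.002,-0.028,0],[-0.002,-0.028,-0.015],[-0.002,-0.02,-0.02],[-0.002,-0.008,-0.02],[0,0,0]], twist=[[-0.3,-0.2,0.5],[-0.3,-0.2,0.5],[-0.1,0,0.5],[0,0,0],[0,0,0],[0,0,0],[0,0,0],[0,0,0],[0,0,0]])

```text
time: 2.52
eef_pos: [0.4516, -0.2121, 0.1685]
tcp_rot: [0.992, 0.127, -0.0, 0.001]
contact_force: [-0.2, 0.9, -0.6]
opening: -0.001
```

```bash
python3 -c "
from h import *
need((.456,-.1975),.135,-74.6)
for n in('scene','top'):
    c=snap(n); p=w2px(c,[.456,-.1975,.117])[0].astype(int); print(n,p)
    cv2.imwrite(f'pics/{n}1.png',cv2.resize(c['img'][p[1]-65:p[1]+45,p[0]-60:p[0]+60],None,fx=5,fy=5,interpolation=cv2.INTER_CUBIC))
"
```

```text
t 2.52 pos [ 0.4516 -0.2121  0.1685] yaw -75.45 F [-0.24  0.88 -0.61] M [0.03 0.05 0.  ] op -0.001
lin [ 0.0044  0.0146 -0.0335] tw [ 0.16 -0.01  0.85]
scene [332 310]
top [364 280]
```

View pics/scene1.png

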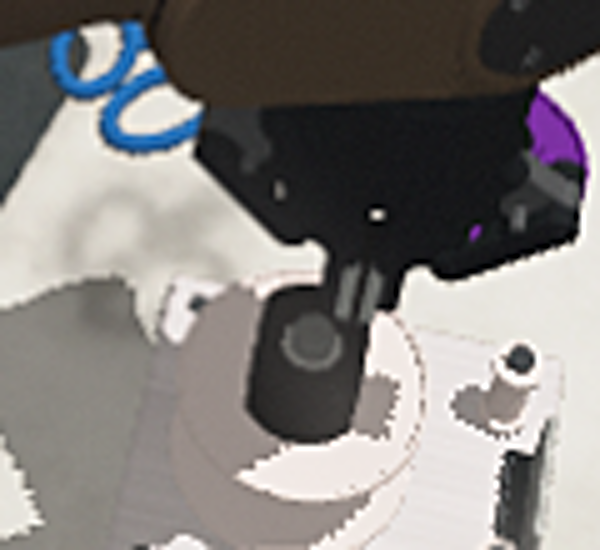

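View pics/top1.png

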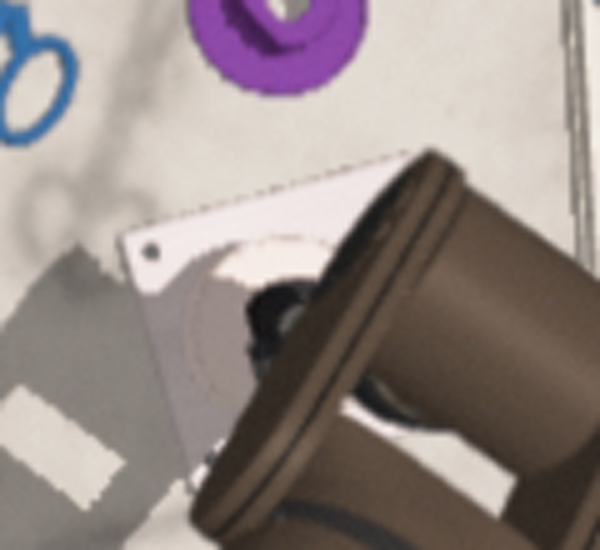

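Call:
move_arm(linear=[[0.004,0.0145,-0.01],[0,0,-0.01],[0,0,-0.008],[0,0,0]], twist=[[0.1,0,0.8],[0,0,0],[0,0,0],[0,0,0]])

```text
time: 2.95
eef_pos: [0.4606, -0.196, 0.148]
tcp_rot: [0.991, 0.136, 0.005, 0.005]
contact_force: [-0.8, -0.5, -0.2]
opening: 0.0
```

```bash
python3 -c "
from h import *
need((.456,-.1975),.135,-74.6)
s=get_state()
for n in('scene','top'):
    c=snap(n); p=w2px(c,[.456,-.1975,.117])[0].astype(int); print(n,p)
    print(w2px(c,s['eef_pos']+[0,0,-.008])[0], (w2px(c,s['eef_pos']+[0,0,-.008])[0]-p+[30,45]+.5)*10-.5)
    cv2.imwrite(f'pics/{n}2.png',cv2.resize(c['img'][p[1]-45:p[1]+15,p[0]-30:p[0]+30],None,fx=10,fy=10,interpolation=cv2.INTER_CUBIC))
"
```

```text
t 2.95 pos [ 0.4606 -0.196   0.148 ] yaw -74.34 F [-0.79 -0.45 -0.2 ] M [ 0.04  0.05 -0.  ] op 0.0
lin [-0.0046 -0.0015 -0.013 ] tw [ 0.46  0.67 -0.26]
scene [332 310]
[334.38136505 302.23529232] [328.31365054 376.85292316]
top [364 280]
[366.02745183 278.14107206] [324.77451826 435.91072061]
```

View pics/scene2.png

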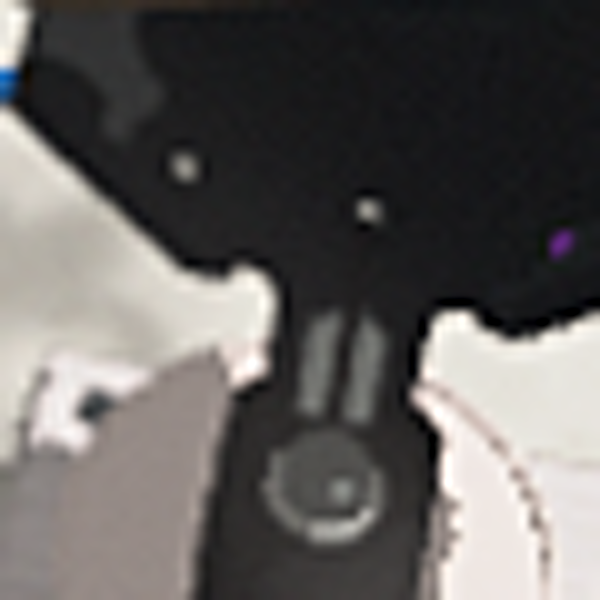

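```bash
python3 -c "
from h import *
c=load('scene');s=get_state()
R=Ro.from_quat(s['tcp_rot']).as_matrix()
for sx in(-.011,.011):
  q=w2px(c,s['eef_pos']+R@[sx,0,.008])[0]; print((q-[332,310]+[30,45]+.5)*10-.5)
q=px2w(c,332-30+(325+.5)/10-.5,310-45+(485.5)/10-.5,z=.117);print(q)
"
```

```text
[325.67152919 426.03767592]
[345.24128944 318.70560029]
[ 0.45282028 -0.20141916  0.117     ]
```

Call:
move_arm(linear=[[-0.0055,-0.002,-0.005],[0,0,-0.005],[0,0,-0.004],[0,0,0],[0,0,0]], twist=[[0.4,0.6,-0.2],[0,0,0],[0,0,0],[0,0,0],[0,0,0]])

```text
time: 3.47
eef_pos: [0.4561, -0.2003, 0.1361]
tcp_rot: [0.991, 0.134, 0.002, 0.002]
contact_force: [-0.5, 0.3, -0.2]
opening: -0.002
```

```bash
python3 -c "
from h import *
need((.455,-.198),.125,-74.6)"
```

```text
t 3.47 pos [ 0.4561 -0.2003  0.1361] yaw -74.62 F [-0.54  0.25 -0.16] M [ 0.02 -0.03 -0.07] op -0.002
lin [-0.0011  0.0023 -0.0111] tw [0.24 0.28 0.02]
```

Call:
move_arm(linear=[[-0.001,0.002,-0.003],[0,0,-0.003],[0,0,-0.002],[0,0,0],[0,0,0]], twist=[[0.2,0.2,0],[0,0,0],[0,0,0],[0,0,0],[0,0,0]])

```text
time: 3.88
eef_pos: [0.455, -0.1982, 0.1272]
tcp_rot: [0.991, 0.134, 0.0, 0.0]
contact_force: [-0.5, 1.2, -0.1]
opening: -0.0
```

```bash
python3 -c "
from h import *
need((.455,-.198),.118,-74.6)"
```

```text
t 3.88 pos [ 0.455  -0.1982  0.1272] yaw -74.64 F [-0.46  1.19 -0.1 ] M [-0.02  0.    0.02] op -0.0
lin [ 0.      0.0002 -0.0092] tw [0.02 0.05 0.04]
```

Call:
move_arm(linear=[[0,0,-0.001],[0,0,-0.001],[0,0,-0.001],[0,0,0]], twist=[[0,0,0],[0,0,0],[0,0,0],[0,0,0]])

```text
time: 4.22
eef_pos: [0.4553, -0.1984, 0.126]
tcp_rot: [0.991, 0.134, 0.0, 0.0]
contact_force: [-0.4, -0.4, -0.0]
opening: -0.005
```

Call:
move_arm(linear=[[0,0,-0.001],[0,0,-0.001],[0,0,0]], twist=[[0,0,0],[0,0,0],[0,0,0]])

```text
time: 4.47
eef_pos: [0.4555, -0.1985, 0.1246]
tcp_rot: [0.991, 0.134, 0.0, 0.0]
contact_force: [-0.9, 0.4, 2.2]
opening: 0.002
```

Call:
move_arm(linear=[[0,0,-0.0015],[0,0,-0.0015],[0,0,-0.0015],[0,0,0]], twist=[[0,0,0],[0,0,0],[0,0,0],[0,0,0]])

```text
time: 4.8
eef_pos: [0.4555, -0.1985, 0.1202]
tcp_rot: [0.991, 0.134, 0.0, 0.0]
contact_force: [-0.7, 0.6, 4.2]
opening: -0.001
```

Call:
move_arm(linear=[[0,0,-0.0015],[0,0,-0.0015]], twist=[[0,0,0],[0,0,0]])

```text
time: 4.97
eef_pos: [0.4557, -0.1986, 0.1199]
tcp_rot: [0.991, 0.134, -0.001, -0.0]
contact_force: [-6.8, 4.1, 15.1]
opening: 0.004
```

Call:
move_arm(linear=[[0,0,0],[0,0,0]], twist=[[0,0,0],[0,0,0]])

```text
time: 5.13
eef_pos: [0.4562, -0.199, 0.12]
tcp_rot: [0.991, 0.134, 0.0, 0.001]
contact_force: [-0.6, -0.2, 2.9]
opening: -0.002
```

```bash
python3 -c "
from h import *
need((.455,-.198),.118,-74.6)
s=get_state()
for n in('scene',):
    c=snap(n); p=w2px(c,[.456,-.1975,.117])[0].astype(int); print(n,p)
    cv2.imwrite(f'pics/{n}3.png',cv2.resize(c['img'][p[1]-35:p[1]+25,p[0]-30:p[0]+30],None,fx=10,fy=10,interpolation=cv2.INTER_CUBIC))
"
```

```text
t 5.13 pos [ 0.4562 -0.199   0.12  ] yaw -74.58 F [-0.58 -0.22  2.88] M [ 0.03 -0.02 -0.02] op -0.002
lin [-0.0012  0.001  -0.002 ] tw [ 0.05  0.04 -0.02]
scene [332 310]
```

View pics/scene3.png

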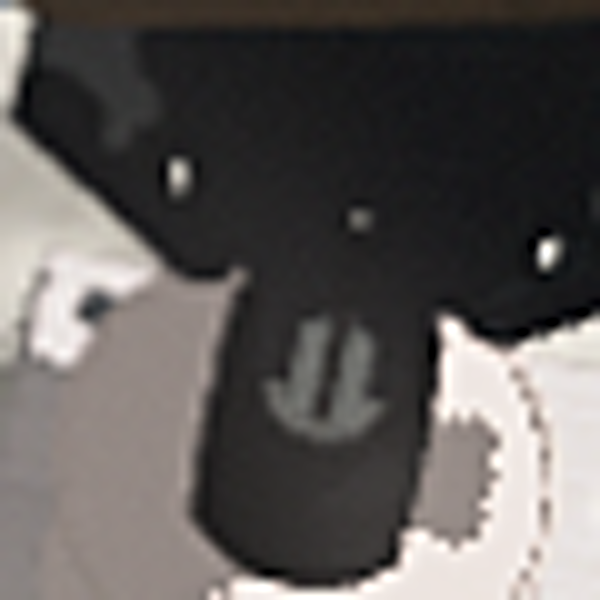

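Call:
move_arm(linear=[[0,0,-0.001],[0,0,-0.001]], twist=[[0,0,0],[0,0,0]])

```text
time: 5.35
eef_pos: [0.4564, -0.1991, 0.12]
tcp_rot: [0.991, 0.134, -0.0, 0.0]
contact_force: [-4.5, 3.1, 11.1]
opening: -0.002
```

Call:
move_arm(linear=[[0,0,0.005],[0,0,0.012],[0,0,0.015],[0,0,0.01],[0,0,0]], twist=[[0,0,0],[0,0,0],[0,0,0],[0,0,0],[0,0,0]], grip=1)

```text
time: 5.77
eef_pos: [0.4557, -0.1986, 0.1624]
tcp_rot: [0.991, 0.134, -0.001, -0.001]
contact_force: [0.9, -0.5, 1.1]
opening: 0.71
```

```bash
python3 -c "
from h import *
need((.455,-.198),.118,-74.6)
s=get_state()
for n in('scene',):
    c=snap(n); p=w2px(c,[.456,-.1975,.117])[0].astype(int); print(n,p)
    for v in range(p[1]-4,p[1]+10,2): print([px2w(c,u,v)[2].round(4) for u in range(p[0]-8,p[0]+9,2)])
    cv2.imwrite(f'pics/{n}4.png',cv2.resize(c['img'][p[1]-40:p[1]+30,p[0]-35:p[0]+35],None,fx=8,fy=8,interpolation=cv2.INTER_CUBIC))
"
```

```text
t 5.77 pos [ 0.4557 -0.1986  0.1624] yaw -74.59 F [ 0.92 -0.47  1.11] M [-0.   -0.03 -0.02] op 0.71
lin [-0.0007  0.0006 -0.0444] tw [-0.06 -0.11 -0.01]
scene [332 310]
[np.float64(0.1093), np.float64(0.11), np.float64(0.1097), np.float64(0.1086), np.float64(0.1102), np.float64(0.1135), np.float64(0.1097), np.float64(0.1124), np.float64(0.1135)]
[np.float64(0.1097), np.float64(0.11), np.float64(0.1118), np.float64(0.1084), np.float64(0.1055), np.float64(0.0936), np.float64(0.1067), np.float64(0.1101), np.float64(0.1121)]
[np.float64(0.1095), np.float64(0.1106), np.float64(0.1096), np.float64(0.1074), np.float64(0.1127), np.float64(0.1121), np.float64(0.1122), np.float64(0.0922), np.float64(0.1102)]
[np.float64(0.1079), np.float64(0.1095), np.float64(0.0795), np.float64(0.1099), np.float64(0.1133), np.float64(0.1141), np.float64(0.1112), np.float64(0.1072), np.float64(0.1082)]
[np.float64(0.1111), np.float64(0.1101), np.float64(0.1047), np.float64(0.1101), np.float64(0.1124), np.float64(0.1139), np.float64(0.1115), np.float64(0.1103), np.float64(0.1102)]
[np.float64(0.1103), np.float64(0.1118), np.float64(0.109), np.float64(0.1095), np.float64(0.1105), np.float64(0.1115), np.float64(0.109), np.float64(0.1085), np.float64(0.1111)]
[np.float64(0.1125), np.float64(0.1121), np.float64(0.1102), np.float64(0.1084), np.float64(0.1111), np.float64(0.1092), np.float64(0.1074), np.float64(0.1096), np.float64(0.11)]
```

View pics/scene4.png

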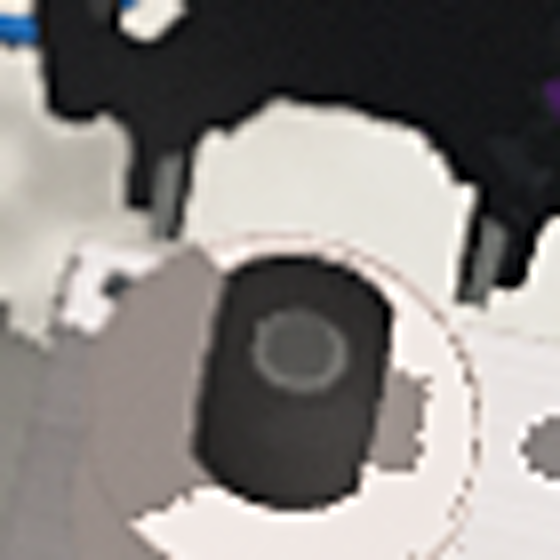

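Call:
move_arm(linear=[[0,0,-0.015],[0,0,-0.015],[0,0,-0.015],[0,0,-0.012],[0,0,-0.006],[0,0,0],[0,0,0]], twist=[[0,0,0],[0,0,0],[0,0,0],[0,0,0],[0,0,0],[0,0,0],[0,0,0]], grip=1)

```text
time: 6.4
eef_pos: [0.4544, -0.1978, 0.0942]
tcp_rot: [0.991, 0.134, -0.001, -0.001]
contact_force: [-1.5, 0.1, -0.4]
opening: 0.999
```

```bash
python3 -c "
from h import *
need((.456,-.1985),.088,-74.6)
s=get_state()
for n in('scene',):
    c=snap(n); p=w2px(c,[.456,-.1975,.117])[0].astype(int); print(n,p)
    cv2.imwrite(f'pics/{n}5.png',cv2.resize(c['img'][p[1]-45:p[1]+35,p[0]-45:p[0]+45],None,fx=7,fy=7,interpolation=cv2.INTER_CUBIC))
"
```

```text
t 6.4 pos [ 0.4544 -0.1978  0.0942] yaw -74.61 F [-1.45  0.12 -0.35] M [-0.02 -0.01  0.04] op 0.999
lin [ 0.0016 -0.0007 -0.0062] tw [-0.09 -0.14  0.01]
scene [332 310]
```

View pics/scene5.png

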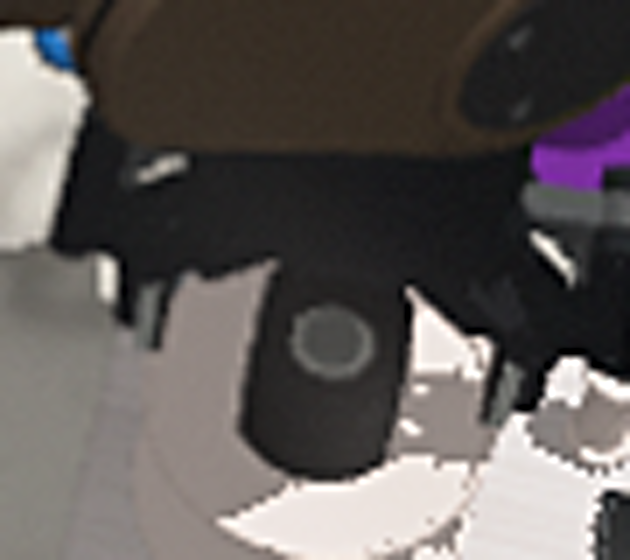

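Call:
move_arm(linear=[[0.0015,-0.0005,-0.003],[0,0,-0.0025],[0,0,0],[0,0,0],[0,0,0],[0,0,0]], twist=[[0,0,0],[0,0,0],[0,0,0],[0,0,0],[0,0,0],[0,0,0]], grip=0.53, force=20)

```text
time: 6.95
eef_pos: [0.458, -0.1996, 0.0913]
tcp_rot: [0.991, 0.134, 0.001, 0.001]
contact_force: [-0.1, 0.8, 1.1]
opening: 0.527
```

```bash
python3 -c "
from h import *
need((.456,-.1985),.088,-74.6)
s=get_state()
for n in('scene',):
    c=snap(n); p=w2px(c,[.456,-.1975,.117])[0].astype(int); print(n,p)
    cv2.imwrite(f'pics/{n}6.png',cv2.resize(c['img'][p[1]-25:p[1]+35,p[0]-30:p[0]+30],None,fx=10,fy=10,interpolation=cv2.INTER_CUBIC))
"
```

```text
t 6.95 pos [ 0.458  -0.1996  0.0913] yaw -74.6 F [-0.12  0.82  1.13] M [-0.    0.04 -0.05] op 0.527
lin [-0.002   0.0011 -0.0033] tw [0.1  0.14 0.  ]
scene [332 310]
```

View pics/scene6.png

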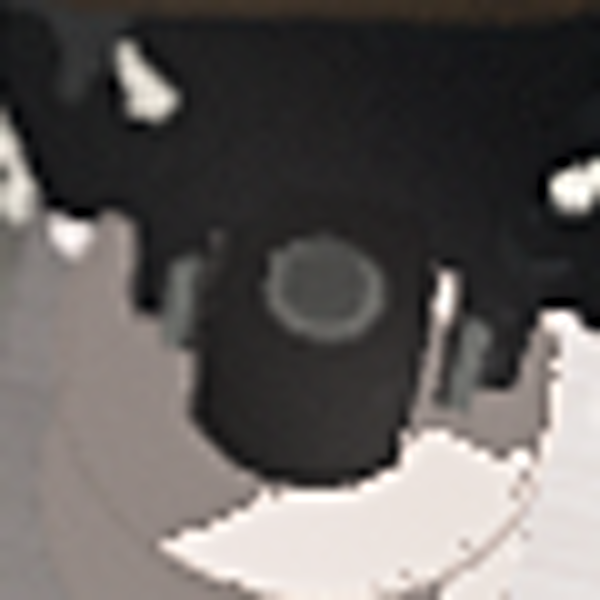

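Call:
move_arm(linear=[[-0.0018,0.0015,-0.003],[0,0,0],[0,0,0],[0,0,0]], twist=[[0,0,0],[0,0,0],[0,0,0],[0,0,0]], grip=0.49)

```text
time: 7.33
eef_pos: [0.456, -0.1979, 0.0883]
tcp_rot: [0.991, 0.134, 0.001, 0.001]
contact_force: [-0.1, -0.4, 0.2]
opening: 0.484
```

```bash
python3 -c "
from h import *
need((.456,-.1985),.088,-74.6)"
```

```text
t 7.33 pos [ 0.456  -0.1979  0.0883] yaw -74.6 F [-0.13 -0.42  0.22] M [ 0.03  0.02 -0.07] op 0.484
lin [-0.     -0.0006 -0.0003] tw [0.12 0.16 0.  ]
```

Opening 0.484 (41 mm) with no contact force. Now I'll close at low force.

Call:
move_arm(linear=[[0,0,0],[0,0,0],[0,0,0],[0,0,0]], twist=[[0,0,0],[0,0,0],[0,0,0],[0,0,0]], grip=0.4, force=25)

```text
time: 7.67
eef_pos: [0.4562, -0.1981, 0.0885]
tcp_rot: [0.991, 0.134, 0.001, 0.001]
contact_force: [-0.4, -0.5, 0.7]
opening: 0.461
```

```bash
python3 -c "
from h import *
need((.456,-.1985),.088,-74.6)"
```

```text
t 7.67 pos [ 0.4562 -0.1981  0.0885] yaw -74.59 F [-0.36 -0.45  0.68] M [ 0.03 -0.    0.03] op 0.461
lin [-0.0002 -0.0004 -0.0005] tw [ 0.14  0.19 -0.01]
```

Call:
move_arm(linear=[[0,0,0],[0,0,0],[0,0,0],[0,0,0],[0,0,0],[0,0,0]], twist=[[0,0,0],[0,0,1.5],[0,0,2],[0,0,2],[0,0,2],[0,0,2]], grip=0.35, force=45)

```text
time: 8.17
eef_pos: [0.4561, -0.1979, 0.0886]
tcp_rot: [0.976, 0.218, 0.002, 0.001]
contact_force: [0.0, 0.0, 0.2]
opening: 0.457
```

```bash
python3 -c "
from h import *
need((.456,-.198),.0885,-74.6)"
```

```text
t 8.17 pos [ 0.4561 -0.1979  0.0886] yaw -64.85 F [0.   0.04 0.24] M [-0.02 -0.01 -0.07] op 0.457
lin [-0.0001 -0.0001 -0.0001] tw [ 0.06  0.19 -9.75]
```

Call:
move_arm(linear=[[0,0,0],[0,0,0],[0,0,0],[0,0,0],[0,0,0],[0,0,0],[0,0,0],[0,0,0],[0,0,0],[0,0,0],[0,0,0],[0,0,0],[0,0,0]], twist=[[0,0,3],[0,0,3],[0,0,3],[0,0,3],[0,0,3],[0,0,3],[0,0,3],[0,0,3],[0,0,3],[0,0,3],[0,0,3],[0,0,3],[0,0,1]])

```text
time: 9.25
eef_pos: [0.4556, -0.1975, 0.0887]
tcp_rot: [0.85, 0.528, 0.001, -0.001]
contact_force: [0.2, 0.7, 0.7]
opening: 0.461
```

```bash
python3 -c "
from h import *
need((.456,-.198),.0885,-74.6)"
```

```text
t 9.25 pos [ 0.4556 -0.1975  0.0887] yaw -26.32 F [0.16 0.69 0.71] M [ 0.01  0.04 -0.1 ] op 0.461
lin [ 0.0004 -0.0005 -0.0002] tw [ -0.16   0.15 -48.28]
```

Turned 48° and running free. Next come small steps to feel for the stop.

Call:
move_arm(linear=[[0,0,0],[0,0,0],[0,0,0],[0,0,0],[0,0,0],[0,0,0],[0,0,0]], twist=[[0,0,1],[0,0,1.2],[0,0,1.2],[0,0,1.2],[0,0,1.2],[0,0,1.2],[0,0,1.2]])

```text
time: 9.83
eef_pos: [0.4555, -0.1975, 0.0887]
tcp_rot: [0.807, 0.591, 0.001, -0.002]
contact_force: [-0.2, -0.3, 1.0]
opening: 0.459
```

```bash
python3 -c "
from h import *
need((.456,-.198),.0885,-74.6)"
```

```text
t 9.83 pos [ 0.4555 -0.1975  0.0887] yaw -17.55 F [-0.17 -0.32  0.97] M [-0.02  0.1  -0.14] op 0.459
lin [ 0.0005 -0.0005 -0.0002] tw [ -0.21   0.13 -57.05]
```

Call:
move_arm(linear=[[0,0,0],[0,0,0],[0,0,0],[0,0,0]], twist=[[0,0,1],[0,0,1],[0,0,1],[0,0,1]])

```text
time: 10.17
eef_pos: [0.4554, -0.1974, 0.0887]
tcp_rot: [0.783, 0.622, 0.001, -0.002]
contact_force: [-0.8, -0.8, 2.3]
opening: 0.457
```

```bash
python3 -c "
from h import *
need((.456,-.198),.0885,-74.6)"
```

```text
t 10.17 pos [ 0.4554 -0.1974  0.0887] yaw -13.1 F [-0.83 -0.78  2.26] M [ 0.04  0.12 -0.08] op 0.457
lin [ 0.0006 -0.0006 -0.0002] tw [ -0.23   0.1  -61.5 ]
```

Call:
move_arm(linear=[[0,0,0],[0,0,0],[0,0,0],[0,0,0]], twist=[[0,0,1],[0,0,1],[0,0,1],[0,0,1]])

```text
time: 10.5
eef_pos: [0.4553, -0.1974, 0.0889]
tcp_rot: [0.758, 0.652, 0.001, -0.002]
contact_force: [-1.0, 0.0, 1.6]
opening: 0.464
```

```bash
python3 -c "
from h import *
need((.456,-.198),.0885,-74.6)"
```

```text
t 10.5 pos [ 0.4553 -0.1974  0.0889] yaw -8.66 F [-1.03  0.02  1.62] M [ 0.04  0.14 -0.07] op 0.464
lin [ 0.0007 -0.0006 -0.0004] tw [ -0.26   0.08 -65.94]
```

Call:
move_arm(linear=[[0,0,0],[0,0,0],[0,0,0]], twist=[[0,0,1],[0,0,1],[0,0,1]])

```text
time: 10.75
eef_pos: [0.4551, -0.1973, 0.0891]
tcp_rot: [0.739, 0.674, 0.001, -0.002]
contact_force: [-2.0, 0.3, 2.9]
opening: 0.459
```

```bash
python3 -c "
from h import *
need((.456,-.198),.0885,-74.6)"
```

```text
t 10.75 pos [ 0.4551 -0.1973  0.0891] yaw -5.32 F [-1.96  0.32  2.85] M [ 0.04  0.17 -0.07] op 0.459
lin [ 0.0009 -0.0007 -0.0006] tw [-3.100e-01  5.000e-02 -6.928e+01]
```

Call:
move_arm(linear=[[0,0,0],[0,0,0],[0,0,0]], twist=[[0,0,1],[0,0,1],[0,0,1]])

```text
time: 11.0
eef_pos: [0.4554, -0.1975, 0.0903]
tcp_rot: [0.719, 0.695, 0.001, -0.002]
contact_force: [-1.8, 0.3, 4.4]
opening: 0.461
```

```bash
python3 -c "
from h import *
need((.456,-.198),.0885,-74.6)"
```

```text
t 11.0 pos [ 0.4554 -0.1975  0.0903] yaw -1.94 F [-1.83  0.28  4.45] M [0.13 0.38 0.  ] op 0.461
lin [ 0.0006 -0.0005 -0.0018] tw [-3.000e-01  3.000e-02 -7.265e+01]
```

Call:
move_arm(linear=[[0,0,0],[0,0,0],[0,0,0]], twist=[[0,0,0.7],[0,0,0.7],[0,0,0.7]])

```text
time: 11.25
eef_pos: [0.4553, -0.1976, 0.0906]
tcp_rot: [0.705, 0.709, 0.0, -0.002]
contact_force: [-2.7, 0.4, 3.9]
opening: 0.459
```

```bash
python3 -c "
from h import *
need((.456,-.198),.0885,-74.6)"
```

```text
t 11.25 pos [ 0.4553 -0.1976  0.0906] yaw 0.38 F [-2.72  0.43  3.87] M [ 0.08  0.33 -0.3 ] op 0.459
lin [ 0.0007 -0.0004 -0.0021] tw [ -0.3   -0.   -74.98]
```

Call:
move_arm(linear=[[0,0,0],[0,0,0]], twist=[[0,0,0.7],[0,0,0.7]])

```text
time: 11.42
eef_pos: [0.4553, -0.1976, 0.0906]
tcp_rot: [0.696, 0.718, 0.001, -0.003]
contact_force: [-2.7, -0.3, 4.3]
opening: 0.46
```

```bash
python3 -c "
from h import *
need((.456,-.198),.0885,-74.6)"
```

```text
t 11.42 pos [ 0.4553 -0.1976  0.0906] yaw 1.75 F [-2.75 -0.34  4.27] M [ 0.04  0.39 -0.56] op 0.46
lin [ 0.0007 -0.0004 -0.0021] tw [-3.200e-01  3.000e-02 -7.635e+01]
```

Call:
move_arm(linear=[[0,0,0],[0,0,0]], twist=[[0,0,0.5],[0,0,0.5]])

```text
time: 11.58
eef_pos: [0.4553, -0.1977, 0.0906]
tcp_rot: [0.691, 0.723, 0.001, -0.003]
contact_force: [-2.6, 1.1, 4.1]
opening: 0.457
```

```bash
python3 -c "
from h import *
need((.456,-.198),.0885,-74.6)"
```

```text
t 11.58 pos [ 0.4553 -0.1977  0.0906] yaw 2.65 F [-2.59  1.12  4.14] M [ 0.01  0.4  -0.71] op 0.457
lin [ 0.0007 -0.0003 -0.0021] tw [ -0.35   0.08 -77.25]
```

Call:
move_arm(linear=[[-0.0003,0,0.001],[0,0,0.002],[0,0,0.002]], twist=[[0,0,-0.8],[0,0,0],[0,0,0]])

```text
time: 11.83
eef_pos: [0.4551, -0.1976, 0.0912]
tcp_rot: [0.696, 0.718, 0.002, -0.0]
contact_force: [5.8, -3.4, -11.5]
opening: 0.461
```

```bash
python3 -c "
from h import *
need((.456,-.198),.0885,-74.6)"
```

```text
t 11.83 pos [ 0.4551 -0.1976  0.0912] yaw 1.78 F [  5.84  -3.45 -11.5 ] M [-0.59 -0.82 -0.34] op 0.461
lin [ 0.0009 -0.0004 -0.0027] tw [ -0.09   0.24 -76.38]
```

Call:
move_arm(linear=[[0,0,-0.001],[0,0,0]], twist=[[0,0,0],[0,0,0]])

```text
time: 12.0
eef_pos: [0.4553, -0.1976, 0.0908]
tcp_rot: [0.696, 0.718, 0.002, -0.001]
contact_force: [-0.7, -0.6, 0.4]
opening: 0.461
```

```bash
python3 -c "
from h import *
need((.456,-.198),.0885,-74.6)
for n in('scene','top'):
    c=snap(n); p=w2px(c,[.456,-.1975,.1])[0].astype(int); print(n,p)
    cv2.imwrite(f'pics/{n}7.png',cv2.resize(c['img'][p[1]-40:p[1]+40,p[0]-45:p[0]+45],None,fx=7,fy=7,interpolation=cv2.INTER_CUBIC))
"
```

```text
t 12.0 pos [ 0.4553 -0.1976  0.0908] yaw 1.8 F [-0.68 -0.63  0.37] M [-0.07  0.14 -0.4 ] op 0.461
lin [ 0.0007 -0.0004 -0.0023] tw [ -0.14   0.22 -76.4 ]
scene [331 315]
top [363 280]
```

View pics/scene7.png

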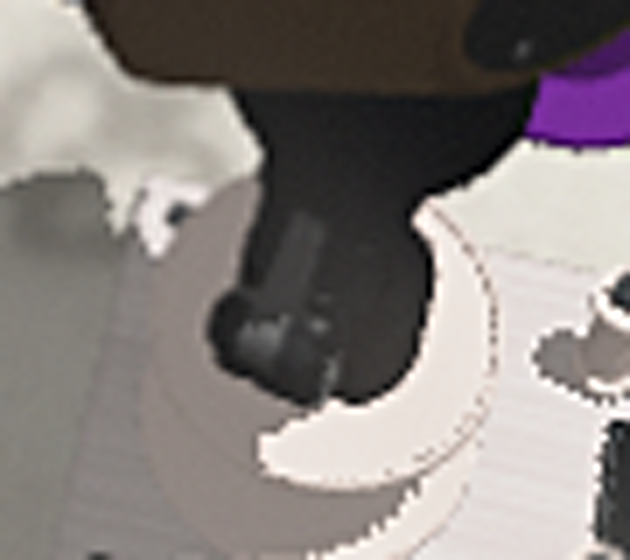

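View pics/top7.png

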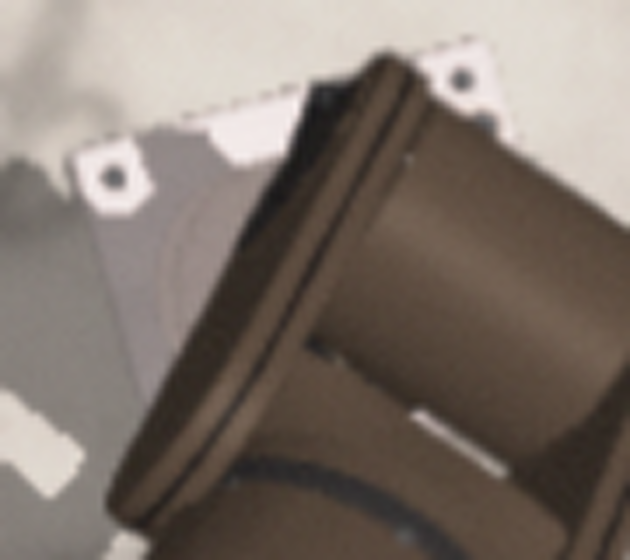

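Call:
move_arm(linear=[[0,0,0],[0,0,0],[0,0,0]], twist=[[0,0,-0.9],[0,0,-0.6],[0,0,0]])

```text
time: 12.35
eef_pos: [0.4553, -0.1976, 0.0908]
tcp_rot: [0.705, 0.709, 0.002, -0.0]
contact_force: [0.6, -0.4, 1.2]
opening: 0.465
```

```bash
python3 -c "
from h import *
need((.456,-.198),.0885,-74.6)"
```

```text
t 12.35 pos [ 0.4553 -0.1976  0.0908] yaw 0.33 F [ 0.58 -0.42  1.18] M [ 0.02  0.11 -0.13] op 0.465
lin [ 0.0007 -0.0004 -0.0023] tw [ -0.08   0.19 -74.93]
```

Call:
move_arm(linear=[[0,0,0.001],[0,0,0.001]], twist=[[0,0,0],[0,0,0]])

```text
time: 12.52
eef_pos: [0.4552, -0.1976, 0.0919]
tcp_rot: [0.705, 0.709, 0.002, -0.0]
contact_force: [0.8, -0.8, -2.2]
opening: 0.462
```

```bash
python3 -c "
from h import *
need((.456,-.198),.0885,-74.6)"
```

```text
t 12.52 pos [ 0.4552 -0.1976  0.0919] yaw 0.38 F [ 0.8  -0.83 -2.2 ] M [-0.16 -0.15 -0.06] op 0.462
lin [ 0.0008 -0.0004 -0.0034] tw [-3.000e-02  1.900e-01 -7.498e+01]
```

Call:
move_arm(linear=[[0,0,0.001],[0,0,0.001]], twist=[[0,0,0],[0,0,0]])

```text
time: 12.68
eef_pos: [0.455, -0.1974, 0.0933]
tcp_rot: [0.704, 0.71, 0.002, -0.0]
contact_force: [1.1, 0.1, -3.5]
opening: 0.46
```

```bash
python3 -c "
from h import *
need((.456,-.198),.0885,-74.6)"
```

```text
t 12.68 pos [ 0.455  -0.1974  0.0933] yaw 0.44 F [ 1.07  0.1  -3.46] M [-0.08 -0.24  0.02] op 0.46
lin [ 0.001  -0.0006 -0.0048] tw [-6.000e-02  1.800e-01 -7.504e+01]
```

Call:
move_arm(linear=[[0.0004,-0.0001,0.0015],[0,0,0.0015],[0,0,0.0015]], twist=[[0,0,0],[0,0,0],[0,0,0]])

```text
time: 12.93
eef_pos: [0.4547, -0.1972, 0.0977]
tcp_rot: [0.704, 0.71, 0.001, -0.001]
contact_force: [-0.4, -1.5, -2.7]
opening: 0.461
```

```bash
python3 -c "
from h import *
need((.456,-.198),.0885,-74.6)"
```

```text
t 12.93 pos [ 0.4547 -0.1972  0.0977] yaw 0.55 F [-0.41 -1.5  -2.68] M [-0.16  0.    0.02] op 0.461
lin [ 0.0013 -0.0008 -0.0092] tw [ -0.15   0.08 -75.15]
```

Call:
move_arm(linear=[[0.0003,-0.0003,0.003],[0.0002,-0.0002,0.003],[0.0001,-0.0001,0.003],[0.0001,-0.0001,0.003]], twist=[[0,0,0],[0,0,0],[0,0,0],[0,0,0]])

```text
time: 13.27
eef_pos: [0.4551, -0.1975, 0.111]
tcp_rot: [0.704, 0.711, 0.001, -0.002]
contact_force: [-0.9, -0.1, -1.9]
opening: 0.458
```

```bash
python3 -c "
from h import *
need((.456,-.198),.0885,-74.6)"
```

```text
t 13.27 pos [ 0.4551 -0.1975  0.111 ] yaw 0.57 F [-0.89 -0.06 -1.95] M [-0.03  0.01  0.03] op 0.458
lin [ 0.0009 -0.0005 -0.0225] tw [-2.800e-01  6.000e-02 -7.517e+01]
```

Call:
move_arm(linear=[[0,0,0.005],[0,0,0.006],[0,0,0.006],[0,0,0.008],[0,0,0.008]], twist=[[0,0,0],[0,0,0],[0,0,0],[0,0,0],[0,0,0]])

```text
time: 13.68
eef_pos: [0.4545, -0.1969, 0.1467]
tcp_rot: [0.704, 0.711, 0.001, -0.003]
contact_force: [-0.9, -0.5, -2.1]
opening: 0.461
```

Call:
move_arm(linear=[[0,0,0.012],[0,0,0.015],[0,0,0.015],[0,0,0.01],[0,0,0]], twist=[[0,0,0],[0,0,0],[0,0,0],[0,0,0],[0,0,0]], force=55)

```text
time: 14.1
eef_pos: [0.4552, -0.1973, 0.2061]
tcp_rot: [0.703, 0.711, 0.001, -0.001]
contact_force: [-0.9, 0.0, -0.7]
opening: 0.458
```

```bash
python3 -c "
from h import *
need((.512,.188),.2,-90)
for n in('scene','top'):
    c=snap(n); p=w2px(c,[.456,-.1975,.1])[0].astype(int); print(n,p)
    cv2.imwrite(f'pics/{n}8.png',cv2.resize(c['img'][p[1]-60:p[1]+40,p[0]-60:p[0]+60],None,fx=6,fy=6,interpolation=cv2.INTER_CUBIC))
"
```

```text
t 14.1 pos [ 0.4552 -0.1973  0.2061] yaw 0.59 F [-0.93  0.03 -0.71] M [ 0.03 -0.06 -0.03] op 0.458
lin [ 0.0568  0.3853 -0.0061] tw [-9.000e-02  1.500e-01 -9.059e+01]
scene [331 315]
top [363 280]
```

View pics/scene8.png

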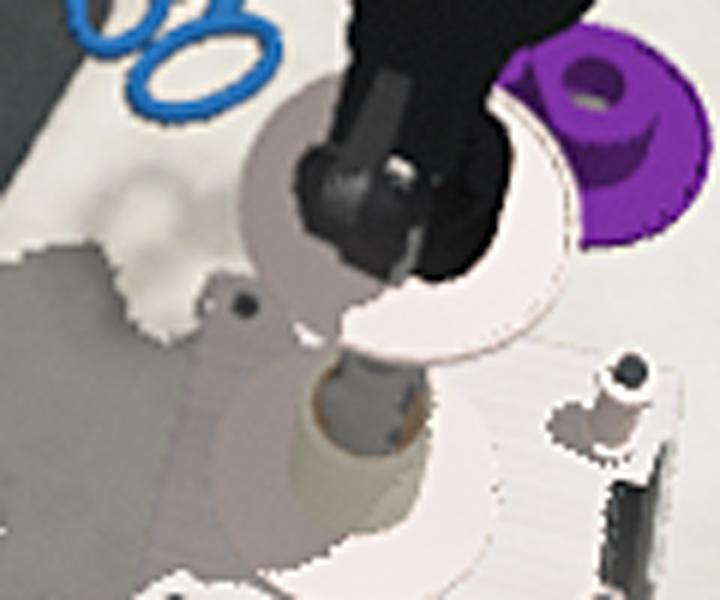

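Call:
move_arm(linear=[[0.002,0.01,0],[0.004,0.02,0],[0.005,0.027,0],[0.005,0.027,0],[0.005,0.027,0],[0.005,0.027,0],[0.005,0.027,0],[0.005,0.027,0],[0.005,0.027,0],[0.004,0.027,0],[0.004,0.027,0],[0.003,0.027,0],[0.002,0.022,0],[0.002,0.015,0],[0,0.008,0],[0,0,0],[0,0,0]], twist=[[0,0,0],[0,0,0],[0,0,0],[0,0,0],[0,0,0],[0,0,0],[0,0,0],[0,0,0],[0,0,0],[0,0,0],[0,0,0],[0,0,0],[0,0,0],[0,0,0],[0,0,0],[0,0,0],[0,0,0]])

```text
time: 15.62
eef_pos: [0.4953, 0.1758, 0.1816]
tcp_rot: [0.704, 0.71, -0.01, -0.019]
contact_force: [-0.3, -0.8, -1.5]
opening: 0.459
```

```bash
python3 -c "
from h import *
need((.512,.187),.06,0)
c=load('scene'); print([px2w(c,u,v).round(3) for u,v in((190,240),(170,240),(200,230),(110,265),(210,310))])
"
```

```text
t 15.62 pos [0.4953 0.1758 0.1816] yaw 0.49 F [-0.27 -0.8  -1.55] M [-0.01  0.01  0.06] op 0.459
lin [ 0.0167  0.0112 -0.1216] tw [-0.78 -2.35 -0.48]
[array([ 0.238, -0.109,  0.534]), array([ 0.224, -0.1  ,  0.546]), array([ 0.248, -0.115,  0.543]), array([0.375, 0.301, 0.003]), array([0.393, 0.043, 0.003])]
```

Call:
move_arm(linear=[[0.008,0.005,0],[0.008,0.005,-0.01],[0,0,-0.012],[0,0,-0.015],[0,0,-0.015],[0,0,-0.015],[0,0,-0.012],[0,0,-0.008],[0,0,0],[0,0,0]], twist=[[-0.4,-1.1,0],[-0.4,-1.1,0],[0,0,0],[0,0,0],[0,0,0],[0,0,0],[0,0,0],[0,0,0],[0,0,0],[0,0,0]])

```text
time: 16.45
eef_pos: [0.5168, 0.1795, 0.0917]
tcp_rot: [0.709, 0.705, 0.002, 0.005]
contact_force: [-0.7, 0.2, -2.6]
opening: 0.459
```

```bash
python3 -c "
from h import *
need((.512,.187),.024,0)
for n in('scene',):
    c=snap(n); p=w2px(c,[.512,.187,.04])[0].astype(int); print(n,p)
    cv2.imwrite(f'pics/{n}9.png',cv2.resize(c['img'][p[1]-60:p[1]+60,p[0]-70:p[0]+70],None,fx=5,fy=5,interpolation=cv2.INTER_CUBIC))
"
```

```text
t 16.45 pos [0.5168 0.1795 0.0917] yaw -0.28 F [-0.74  0.21 -2.56] M [ 0.02 -0.02  0.04] op 0.459
lin [-0.0048  0.0075 -0.0677] tw [0.24 0.57 0.28]
scene [185 232]
```

View pics/scene9.png

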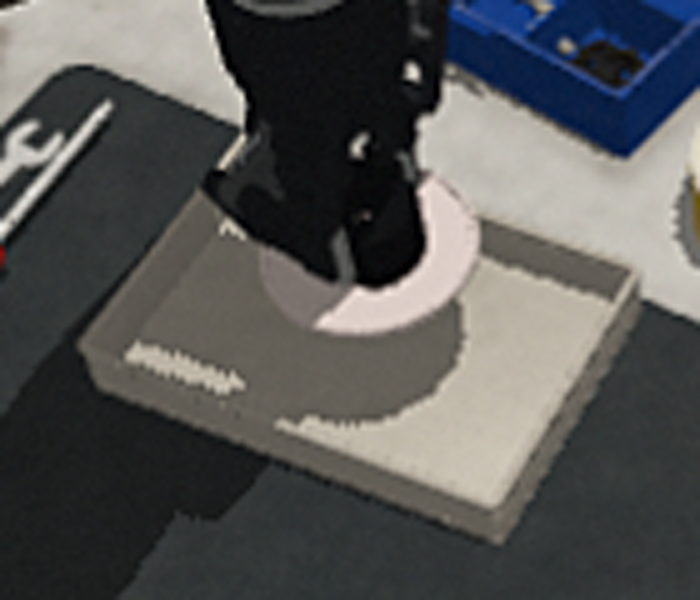

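Keeper (flange centre about (370,255) in the crop) hangs level over the tray. I'll lower it with corrections.

Call:
move_arm(linear=[[-0.004,0.006,-0.008],[0,0,-0.01],[0,0,-0.01],[0,0,-0.01],[0,0,-0.008],[0,0,-0.004],[0,0,0],[0,0,0]], twist=[[0.2,0.5,0],[0,0,0],[0,0,0],[0,0,0],[0,0,0],[0,0,0],[0,0,0],[0,0,0]])

```text
time: 17.17
eef_pos: [0.5138, 0.1864, 0.0386]
tcp_rot: [0.709, 0.705, 0.002, 0.002]
contact_force: [0.0, -0.9, -1.3]
opening: 0.457
```

```bash
python3 -c "
from h import *
need((.512,.187),.022,0)"
```

```text
t 17.17 pos [0.5138 0.1864 0.0386] yaw -0.28 F [ 0.03 -0.9  -1.29] M [ 0.02  0.02 -0.  ] op 0.457
lin [-0.0018  0.0006 -0.0166] tw [-0.01  0.27  0.28]
```

Call:
move_arm(linear=[[-0.0015,0,-0.004],[0,0,-0.004],[0,0,-0.002],[0,0,0],[0,0,0]], twist=[[0,0.2,0],[0,0,0],[0,0,0],[0,0,0],[0,0,0]])

```text
time: 17.58
eef_pos: [0.513, 0.1865, 0.0285]
tcp_rot: [0.709, 0.705, 0.001, 0.001]
contact_force: [0.0, -1.0, -1.9]
opening: 0.462
```

Call:
move_arm(linear=[[0,0,-0.001],[0,0,-0.001],[0,0,0]], twist=[[0,0,0],[0,0,0],[0,0,0]])

```text
time: 17.83
eef_pos: [0.5135, 0.1865, 0.027]
tcp_rot: [0.709, 0.705, 0.002, 0.001]
contact_force: [-0.3, 0.2, -1.7]
opening: 0.46
```

Call:
move_arm(linear=[[0,0,-0.0012],[0,0,-0.0012],[0,0,0]], twist=[[0,0,0],[0,0,0],[0,0,0]])

```text
time: 18.08
eef_pos: [0.5139, 0.1866, 0.0247]
tcp_rot: [0.709, 0.705, 0.002, 0.002]
contact_force: [0.2, -0.1, -1.2]
opening: 0.462
```

Call:
move_arm(linear=[[0,0,-0.0012],[0,0,-0.0012],[0,0,0]], twist=[[0,0,0],[0,0,0],[0,0,0]])

```text
time: 18.33
eef_pos: [0.5139, 0.1866, 0.0221]
tcp_rot: [0.709, 0.705, 0.002, 0.002]
contact_force: [0.1, 0.8, -1.6]
opening: 0.459
```

Call:
move_arm(linear=[[0,0,-0.001],[0,0,-0.001]], twist=[[0,0,0],[0,0,0]])

```text
time: 18.5
eef_pos: [0.514, 0.1866, 0.0201]
tcp_rot: [0.709, 0.705, 0.002, 0.002]
contact_force: [0.3, 0.1, -0.6]
opening: 0.455
```

```bash
python3 -c "
from h import *
need((.512,.187),.022,0)"
```

```text
t 18.5 pos [0.514  0.1866 0.0201] yaw -0.28 F [ 0.35  0.15 -0.64] M [ 0.02 -0.01  0.03] op 0.455
lin [-0.002   0.0004  0.0019] tw [-0.05  0.31  0.28]
```

Call:
move_arm(linear=[[0,0,-0.001]], twist=[[0,0,0]])

```text
time: 18.58
eef_pos: [0.5141, 0.1866, 0.0199]
tcp_rot: [0.709, 0.705, 0.002, 0.001]
contact_force: [-2.6, -2.2, 10.7]
opening: 0.457
```

Call:
move_arm(linear=[[0,0,-0.0008]], twist=[[0,0,0]])

```text
time: 18.67
eef_pos: [0.5141, 0.1866, 0.0199]
tcp_rot: [0.709, 0.705, 0.001, 0.001]
contact_force: [-1.6, -0.9, 3.5]
opening: 0.461
```

Call:
move_arm(linear=[[0,0,0],[0,0,0],[0,0,0],[0,0,0]], twist=[[0,0,0],[0,0,0],[0,0,0],[0,0,0]], grip=0.65)

```text
time: 19.0
eef_pos: [0.5155, 0.1868, 0.0208]
tcp_rot: [0.709, 0.705, 0.003, 0.002]
contact_force: [-0.1, -0.7, 1.4]
opening: 0.649
```

Call:
move_arm(linear=[[0,0,0.004],[0,0,0.008],[0,0,0.015],[0,0,0.025],[0,0,0.03],[0,0,0.035],[0,0,0.03],[0,0,0.02],[0,0,0],[0,0,0]], twist=[[0,0,0],[0,0,0],[0,0,0],[0,0,0],[0,0,0],[0,0,0],[0,0,0],[0,0,0],[0,0,0],[0,0,0]])

```text
time: 19.83
eef_pos: [0.5122, 0.1863, 0.199]
tcp_rot: [0.709, 0.705, 0.003, 0.002]
contact_force: [0.2, 0.4, -0.4]
opening: 0.653
```

```bash
python3 -c "
from h import *
need((.512,.187),.2,0)
for n in('scene',):
    c=snap(n); cv2.imwrite(f'pics/{n}10.png',c['img'][150:400,80:420].repeat(2,0).repeat(2,1))
"
```

```text
t 19.83 pos [0.5122 0.1863 0.199 ] yaw -0.27 F [ 0.18  0.37 -0.4 ] M [ 0.    0.01 -0.02] op 0.653
lin [-0.0002  0.0007  0.001 ] tw [-0.06  0.37  0.27]
```

View pics/scene10.png

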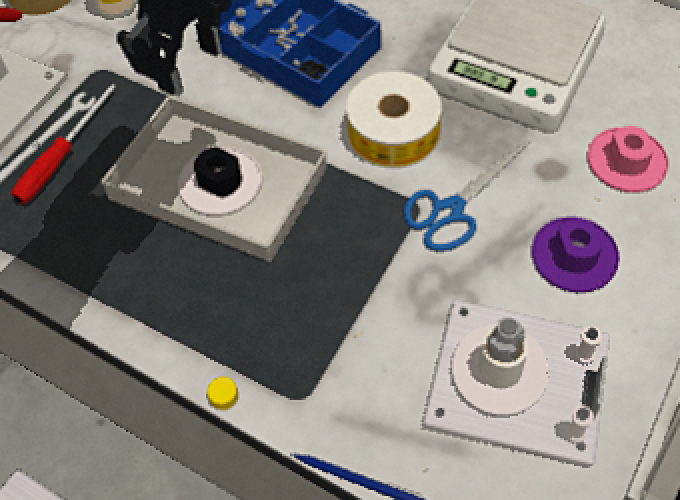

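The keeper (about (220,175) in the picture) lies flat in the tray with its grip upward. The spindle at (507,345) is bare, the look-alikes are untouched, and the arm is clear.

```bash
python3 -c "
from h import *
print(sign_off())"
```

```text
the job is handed in; nothing more can be done
None
```

The job is done and handed in at about 20 s of the 72 s. I pressed the button home, turned the keeper to its stop, lifted it off and set it down flat in the tray with its grip upward.

- **Button:** It met its end at the second push, with 11–15 N at the tool. The scene camera's depth then put its face about 2 mm above the grip, as expected when it is fully down.
- **Turn:** The keeper turned freely past the 3° lock limit. Its spring began to lift it at 70–73°, and the stop was felt at about 74–75°. The tool was pressed about 2.5° beyond that, with the moment reaching 0.71 N m.
- **Lift:** My first try met 11.5 N, so I stopped it at once. I think the keeper was rubbing on the stop, because some turning load was still on it. After I backed the turn off by about 1.5°, it lifted straight off at 2–3.5 N.
- **Set down:** The keeper touched the tray floor with a brief 10.7 N reading, and I released it there.
- **Last picture:** The keeper lies flat near the middle of the tray and the spindle is bare. The pink and purple look-alikes are where they were, and the arm stands about 18 cm clear.
- **Disagreement:** The two cameras differed by about 4 mm in y on the spindle's position. I used a value between them, and the low side forces when the jaws closed showed it was good enough.

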